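# Uncover the clock movement and show its barrel to the inspection camera

## Task

Lift the clear dust cover off the clock movement and hang it by its loop handle on the hook of the stand. Then take the toothed barrel out of the movement and hold it up in front of the tilted inspection camera, its toothed underside squarely facing the lens, centred and 100 mm from the lens, and finish still holding it there, steady in the air. Do not touch the camera, and leave the other things on the mat where they are.

Things in the scene. Friction and masses are not known exactly. Their poses are not given: they have to be found in the camera images.
- cover: Loose clear dust cover, 0.16 kg: upside-down cup, outer diameter 110 mm, 60 mm high, wall 3 mm, standing over the movement; origin: centre of its lower rim, z up. On top a black flat-strap loop handle in its y-z plane: 46 mm wide outside (y), 14 mm deep (x), strap 5 mm; opening 36 mm wide, z = 60 to 105.5 mm; top z = 110.5 mm. Gripped across the uprights (along y) the opening stays free.
- cover_loop (a point): Middle of the underside of the cover's loop strap, where the hook carries it: 105.5 mm above the cover's rim, on its axis.
- stand: Fixed steel hook stand; origin on the mat under the hook's bend, z up. 12 mm post at x = +95 mm, top z = 212 mm. From it an 8 mm round wire runs towards -x, middle line from z = 206 mm down to 200 mm at the bend (x = 0), then up to the open tip at x = -20 mm, z = 215 mm (highest point 219). So the hook opens towards its -x. Base plate x = -50 to +110 mm, 90 mm wide, 10 mm thick.
- hook_bend (a point): Top of the wire at the bend of the hook, 204 mm above the mat: the loop's strap comes to rest about here.
- movement: Fixed brass clock plate under the cover, 62 x 62 x 10 mm, with an ear on each y side (88 mm overall). Origin: centre of its underside, z up. A middle recess 50 mm wide, 3 mm deep holds the barrel (floor 7 mm above the mat). Two 7 mm steel pillars on the ears at y = +-38 mm reach z = 38 mm: grip the barrel with the fingers closing along the movement's x.
- barrel: Loose mainspring barrel, 0.12 kg: steel drum of 34 mm diameter on a brass toothed wheel 47 mm wide. Origin: centre of the flat toothed underside; z runs from there through drum to arbor. Wheel z = 0 to 5 mm, drum 5 to 27 mm, arbor (8 mm thick) to 33 mm. At the start upright in the movement's recess, origin 7 mm above the mat.
- camera: Fixed inspection camera on a base plate 100 x 90 mm and a short post, with a white tubular head 52 mm thick and 60 mm long that carries a black lens with a grey light ring of 60 mm diameter. Origin on the mat, z up; the lens front is at x = -30 mm, z = 130 mm, and looks along the camera's -x and upwards, 60 degrees above the horizontal.
- lens: The camera's head. Origin: centre of the lens's front, 130 mm above the mat; z is the direction in which the lens looks, 60 degrees above the horizontal, towards the robot's side; y is level. The head reaches 95 mm behind the lens front.
- focus (a point): Point on the lens axis 100 mm in front of the lens (about 217 mm above the mat): the centre of the barrel's toothed underside belongs here, with the barrel's z axis along the lens's z axis (turn about that axis is free).
- screwdriver: Bystander: small loose screwdriver 140 mm long, lying on the mat; origin near its middle.
- oil_jar: Bystander: loose amber glass jar, 36 mm wide and 50 mm tall, standing on the mat; origin: centre of its underside.
- spare_wheel: Bystander: loose brass wheel of 64 mm diameter, 4 mm thick, with a steel hub (12 mm wide, up to 14 mm high), lying on the mat; origin: centre of its underside.
There are look-alikes about, which are no part of the job. Leave any pink, red or yellow look-alike of the camera alone.

How it is judged:
By the outcome, as a careful person would: the job done as asked, in the order asked, and still so for the second after the job is handed in, while the arm keeps its last pose, push and grip.
It also fails if it takes over 64 s, if anything falls off the work surface, if the arm or the gripper's body presses on something with over 40 N, if the wrist force passes 120 N, or if a joint passes its speed limit or range.

## Robot

A 7-joint arm with a two-finger parallel gripper is mounted at the origin on the work surface. World frame = base frame: x ahead of the robot, y to its left, z up, the work surface at z = 0. Lengths are in m, angles in rad, forces in N, time in s.
With the tool pointing down it reaches from about 0.4 to 0.85 m from the base axis. Payload 4.5 kg.
Tool frame: the origin (TCP) lies between the finger pads; the fingertips stand 19 mm ahead of it and the grasp point (between the pads) is the TCP; z points along the fingers, y is the line along which they close (so a half turn about z gives the same grasp; the last joint's range is limited). The gripper opens to 85 mm and grips with 20 to 120 N. Pads are 22 mm wide; open, the fingers measure 114 mm over their backs; the gripper's body (76 mm by 85 mm) begins 54 mm behind the grasp point. The pads swing forward as they close: fully open they stand 13 mm farther back than shut.
Start: joints at [1.203, 0.689, -0.195, 1.565, 0.157, 0.902, -0.215], TCP at [0.244, -0.575, 0.25] pointing down, gripper open.
Joint ranges: [-3.01, 3.01], [-0.46, 2.08], [-1.47, 1.51], [0.13, 2.56], [-1, 4.14], [0.04, 2.09], [-2.66, 2.66]. Speed limits (rad/s): [2.57, 2.57, 3.14, 3.14, 3.14, 3.14, 3.14].

## Interface

Orientations are given as a unit quaternion [x, y, z, w].
In Python, from bench import manip gives the robot as it stands. The module is installed in compiled form; this text tells all that it offers.
- The arm moves only by the tool servo_tool, never from a script. Its argument "targets" is a list that holds one entry, the list of rows, each a list of 7 numbers: the turn, a rotation vector about the tool's x, y, z in units of 6 degrees (1.0 is 6 degrees), then the shift along the tool's x, y, z in units of 25 mm (1.0 is 25 mm), then the finger opening in mm, from 0 to 85.4. In form: [[[wx, wy, wz, dx, dy, dz, claw], ...]]. A call has 1 to 10 rows; each row shifts and turns the commanded pose from where the row before left it, along the tool's axes as they then stand; what a row does not reach is not made up. A row lasts 1/12 s, in which the tool goes at most 41.7 mm and 7.16 degrees, less where a joint would pass 70% of its speed; a pose out of reach is approached as far as the arm can. A call is refused whole if a number of a shift passes 1 or a number of a turn 1, either way. A call with a gripper value outside its range is refused whole. The fingers move at their own pace and stop on an object; "grip_force" is the grip in N (left out, the last holds). Time passes only in rows, so rows that do not move let the fingers close. It gives the time, the measured TCP pose, the force, the opening and the grip force at its end, in the units of the state.
- manip.read_state(): the state, without advancing time (a new reading comes with each control period).
- manip.capture(name): name is "side" or "top" or "wrist"; returns the picture (420x560x3 uint8, blue, green, red); there is no depth.
- manip.camera_info(name): a dict with "K" (3x3 intrinsics, pixels), "k1" (the pictures are not rectified: a ray, as slopes to the right and down, at radius r is drawn at 1 + k1 r^2 times it, then the intrinsics apply), "pose" (4x4, takes a point from camera to world coordinates). Camera axes: x right, y up, looking along -z (the intrinsics and any distortion apply to the point x, -y, -z); pixel columns grow to the right and rows downward; lengths in m; the calibration is good to about 2 mm. A picture is of the moment at which its call begins: read the wrist's pose just before it. camera_info takes no time and is no camera call; for the wrist camera it gives the pose at the moment of the call.
- manip.hand_in(): hands the job in; it is judged then, once.
The state is a dict: "t": time; "joint_positions": joint angles; "joint_velocities": joint speeds; "effort": joint torques, N m; "tcp_pos": TCP position; "ee_rot": TCP orientation; "wrist_force": force on the tool from outside, world axes, zero at the start; "moment": the same for the moment, N m; "finger_gap": opening from 0.0 (shut) to 1.0 (fully open); "grasp_force": force on a finger pad.
Only numpy, scipy, OpenCV 4.12 (cv2) and the standard library are available. Lean on these libraries where they do the work, as an engineer would, in place of code of your own. Each camera call takes 0.05 s, during which the arm holds its last target. There are 200 camera calls.

## Working session

There is one attempt and no reset: what is moved stays moved. The work goes in short steps, Python scripts to look and compute and a tool call to move; the robot and the scene stay as the last step left them, time stands still between calls to the robot, and variables do not carry over. Pictures are saved under pics/ and viewed, at most 10 in all, crops included, and the job is handed in when it is done.

Besides the shell and the picture viewer there is one more tool, called after ">>>" in YAML: its name, and indented under it one key for each argument. servo_tool: Moves the arm, as the interface text tells. Its arguments: {"type":"object","properties":{"targets":{"type":"array","items":{"type":"array","items":{"type":"array","items":{"type":"number"}}}},"grip_force":{"type":"number"}},"required":["targets"]}

```bash
mkdir -p pics
python3 - <<'E'
from bench import manip
import cv2,numpy as np
s=manip.read_state();print(s['t'],s['tcp_pos'],s['ee_rot'],s['finger_gap'])
for n in('side','top'):
    cv2.imwrite(f'pics/{n}0.png',manip.capture(n))
    i=manip.camera_info(n);print(n,i['K'],i['k1'],np.round(i['pose'],3).tolist())
i=manip.camera_info('wrist');print(np.round(i['pose'],3).tolist(),i['K'])
E
```

```text
0.0 [ 0.24413681 -0.5746748   0.24947987] [ 9.79879516e-01  1.99587756e-01 -2.52754623e-04 -8.93159209e-04] 0.9961788457982568
side [[434.30956341   0.         282.32281968]
 [  0.         434.30956341 205.3601547 ]
 [  0.           0.           1.        ]] -0.048260849888660445 [[-0.967, 0.159, -0.2, 0.404], [-0.255, -0.655, 0.711, 0.689], [-0.018, 0.739, 0.674, 0.779], [0.0, 0.0, 0.0, 1.0]]
top [[528.55760209   0.         289.48043209]
 [  0.         528.55760209 211.12642763]
 [  0.           0.           1.        ]] -0.11395275580626998 [[0.074, 0.974, -0.212, 0.361], [-0.997, 0.073, -0.013, 0.022], [0.003, 0.213, 0.977, 1.215], [0.0, 0.0, 0.0, 1.0]]
[[0.392, 0.884, 0.256, 0.31], [-0.92, 0.377, 0.107, -0.548], [-0.002, -0.278, 0.961, 0.373], [0.0, 0.0, 0.0, 1.0]] [[357.26112792   0.         280.51977727]
 [  0.         357.26112792 213.60280271]
 [  0.           0.           1.        ]]
```

View pics/top0.png

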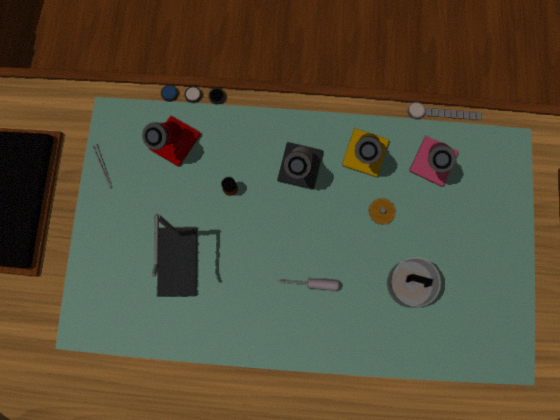

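View pics/side0.png

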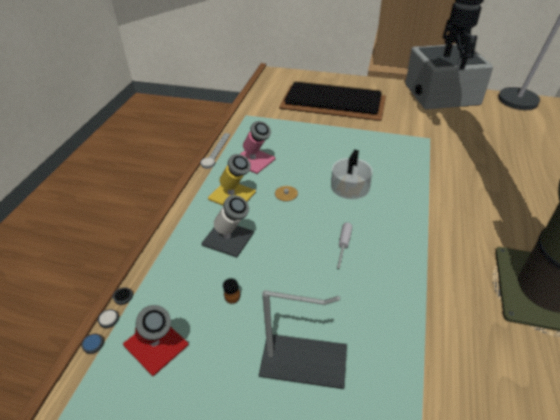

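```bash
cat > h.py <<'E'
import cv2,numpy as np
from scipy.spatial.transform import Rotation as R
def tile(im,x,y,w,h,s,step=10):
    c=cv2.resize(im[y:y+h,x:x+w],None,fx=s,fy=s,interpolation=cv2.INTER_CUBIC)
    c=np.clip(c.astype(float)*1.5,0,255).astype(np.uint8)
    for u in range(-(-x//step)*step,x+w,step):
        cv2.line(c,(int((u-x+.5)*s),0),(int((u-x+.5)*s),5),(0,255,255),1)
        if u%20==0: cv2.putText(c,str(u),(int((u-x+.5)*s)-8,15),0,.33,(0,255,255),1)
    for v in range(-(-y//step)*step,y+h,step):
        cv2.line(c,(0,int((v-y+.5)*s)),(5,int((v-y+.5)*s)),(0,255,255),1)
        if v%20==0: cv2.putText(c,str(v),(7,int((v-y+.5)*s)+4),0,.33,(0,255,255),1)
    return c
def ray(info,u,v):
    K=info['K'];k=info['k1'];d=np.array([(u-K[0,2])/K[0,0],(v-K[1,2])/K[1,1]])
    p=d.copy()
    for _ in range(20): p=d/(1+k*(p@p))
    P=np.array(info['pose']);return P[:3,3],P[:3,:3]@np.array([p[0],-p[1],-1])
def atz(info,u,v,z):
    o,d=ray(info,u,v);return o+d*(z-o[2])/d[2]
def proj(info,X):
    P=np.array(info['pose']);q=(np.atleast_2d(X)-P[:3,3])@P[:3,:3]
    p=np.c_[q[:,0],-q[:,1]]/-q[:,2:];p*=1+info['k1']*(p**2).sum(1,keepdims=True)
    K=info['K'];return p*K[0,0]+[K[0,2],K[1,2]]
E
python3 - <<'E'
from h import *
t=cv2.imread('pics/top0.png');s=cv2.imread('pics/side0.png')
a=[tile(t,148,205,80,100,3.3),tile(t,270,130,80,100,3.3)[:330],tile(t,380,235,80,100,3.3)]
A=np.hstack([x[:330,:264] for x in a])
b=[tile(s,255,280,100,105,2.64),tile(s,195,185,80,80,3.3),tile(s,320,140,80,80,3.3)]
B=np.hstack([x[:264,:264] for x in b])
cv2.imwrite('pics/c1.png',np.vstack([A,B]))
E
```

```text
(no output)
```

View pics/c1.png

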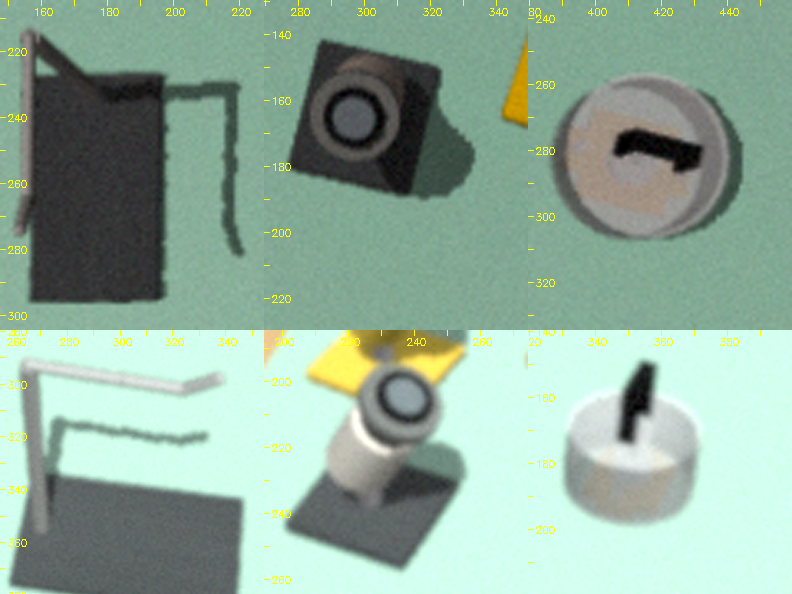

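Run:
```python
from h import *
from bench import manip
from scipy.optimize import least_squares
T=manip.camera_info('top');S=manip.camera_info('side')
def fit(pts,p0,n=3,opt=None):
    def f(p):
        r=[]
        for c,X,uv in pts:
            X=np.array(X(p) if callable(X) else X,float);cy,sy=np.cos(p[2]),np.sin(p[2])
            W=[p[0]+cy*X[0]-sy*X[1],p[1]+sy*X[0]+cy*X[1],X[2]]
            r.append(proj(c,W)[0]-uv)
        return np.concatenate(r)
    q=least_squares(f,p0,loss='soft_l1');print(np.round(q.x,4));print(np.round(f(q.x).reshape(-1,2),1).tolist());return q.x
print('stand')
st=[(T,(.11,-.045,.01),(197.5,227.2)),(T,(-.05,-.045,.01),(197.5,295.7)),(T,(-.05,.045,.01),(156.3,295.7)),(T,(.095,0,.212),(156.3,214.5)),(T,(-.02,0,.215),(153.6,274.8)),
(S,(.095,0,.212),(265.9,293.1)),(S,(-.02,0,.215),(338.2,298.1)),(S,(0,0,.2),(323.8,302.2)),(S,(.095,0,.01),(270.4,355.3)),(S,(.11,-.045,.01),(262.8,334)),(S,(-.05,-.045,.01),(346.5,343.1)),(S,(.11,.045,.01),(258.3,376.1))]
fit(st,[.25,.25,0])
print('camera')
L=(-.03,0,.13);zt=.01
c=lambda a,b:(lambda p:(p[3]+a,b,zt))
cm=[(T,L,(296.2,165.3)),(S,L,(236.9,204.8)),(T,c(.05,.045),(286.5,141.6)),(T,c(.05,-.045),(323.1,150.1)),(T,c(-.05,-.045),(314,188.3)),(T,c(-.05,.045),(278,180.4)),
(S,c(.05,.045),(201.8,244.2)),(S,c(-.05,.045),(236.3,256.9)),(S,c(-.05,-.045),(254.8,230))]
fit(cm,[.45,0,0,0])
for n,u,v,z in(('cover cup',415.5,282.1,.05),('jar',229,186,.05),('wheel',382,211,.004),('drvTip',280,281,.005),('drvEnd',340,285,.01)):print(n,atz(T,u,v,z).round(3))
print(atz(S,354.7,150,.1105).round(3))
```

```text
stand
[0.4537 0.2842 0.1155]
[[-1.6, -0.1], [-1.1, 0.7], [0.8, 2.0], [-0.8, 2.1], [1.0, 0.6], [-1.4, -1.4], [-1.1, 0.1], [-0.0, 0.3], [-1.0, -0.3], [2.9, -0.5], [-0.1, -0.2], [-0.9, 0.1]]
camera
[ 0.7262  0.0223 -0.1525  0.0092]
[[1.2, 0.6], [-0.4, 0.0], [-0.0, 0.5], [-0.1, 0.0], [0.1, 1.1], [-1.1, 0.7], [-2.3, -0.4], [-0.2, -0.9], [-1.6, 0.5]]
cover cup [ 0.474 -0.252  0.05 ]
jar [0.662 0.18  0.05 ]
wheel [ 0.64  -0.179  0.004]
drvTip [0.459 0.048 0.005]
drvEnd [ 0.46  -0.089  0.01 ]
[ 0.472 -0.272  0.111]
```

```bash
cat >> h.py <<'E'
def down(yaw_y):  # tool z down, tool y at world angle yaw_y (deg)
    a=np.radians(yaw_y);y=np.array([np.cos(a),np.sin(a),0]);z=np.array([0,0,-1.]);return R.from_matrix(np.c_[np.cross(y,z),y,z])
def plan(p,r,tp,tr,N,claw):
    """N rows: even turn and even straight world shift; prints them in tool units"""
    w=(r.inv()*tr).as_rotvec()/N;rows=[]
    for i in range(N):
        d=r.inv().apply((np.array(tp)-p)/(N-i));row=np.r_[np.degrees(w)/6,d/.025].round(2)
        p=p+r.apply(row[3:]*.025);r=r*R.from_rotvec(np.radians(row[:3]*6));rows.append([*row.tolist(),claw])
    print('max',np.abs(np.array(rows)[:,:6]).max())
    for i in range(0,N,10):print(str(rows[i:i+10]).replace(' ',''))
def cur():
    from bench import manip
    s=manip.read_state();return np.array(s['tcp_pos']),R.from_quat(s['ee_rot'])
E
python3 -c "
from h import *
p,r=cur();plan(p,r,[.472,-.255,.25],down(-105),18,85)"
```

```text
max 0.81
[[-0.0,0.0,0.35,0.74,-0.46,-0.0,85],[-0.0,0.0,0.35,0.73,-0.48,-0.0,85],[-0.0,0.0,0.35,0.71,-0.51,-0.0,85],[-0.0,0.0,0.35,0.69,-0.53,-0.0,85],[-0.0,0.0,0.35,0.67,-0.56,-0.0,85],[-0.0,0.0,0.35,0.65,-0.58,-0.0,85],[-0.0,0.0,0.35,0.63,-0.61,-0.0,85],[-0.0,0.0,0.35,0.6,-0.63,-0.0,85],[-0.0,0.0,0.35,0.58,-0.65,-0.0,85],[-0.0,0.0,0.35,0.56,-0.67,-0.0,85]]
[[-0.0,0.0,0.35,0.53,-0.69,-0.0,85],[-0.0,0.0,0.35,0.5,-0.71,-0.0,85],[-0.0,0.0,0.35,0.48,-0.73,-0.0,85],[-0.0,0.0,0.35,0.45,-0.75,-0.0,85],[-0.0,0.0,0.35,0.42,-0.76,-0.0,85],[-0.0,0.0,0.35,0.4,-0.78,-0.0,85],[-0.0,0.0,0.35,0.37,-0.79,-0.0,85],[-0.0,0.0,0.35,0.33,-0.81,-0.01,85]]
```

>>> servo_tool:
  targets:
    - [[0,0,0.35,0.74,-0.46,0,85],[0,0,0.35,0.73,-0.48,0,85],[0,0,0.35,0.71,-0.51,0,85],[0,0,0.35,0.69,-0.53,0,85],[0,0,0.35,0.67,-0.56,0,85],[0,0,0.35,0.65,-0.58,0,85],[0,0,0.35,0.63,-0.61,0,85],[0,0,0.35,0.6,-0.63,0,85],[0,0,0.35,0.58,-0.65,0,85],[0,0,0.35,0.56,-0.67,0,85]]

```text
t: 0.93
tcp_pos: [0.3715, -0.3966, 0.25]
ee_rot: [1.0, 0.017, -0.0, -0.0]
wrist_force: [1.2, -0.8, -0.4]
finger_gap: 0.997
grasp_force: 0.0
```

>>> servo_tool:
  targets:
    - [[0,0,0.35,0.53,-0.69,0,85],[0,0,0.35,0.5,-0.71,0,85],[0,0,0.35,0.48,-0.73,0,85],[0,0,0.35,0.45,-0.75,0,85],[0,0,0.35,0.42,-0.76,0,85],[0,0,0.35,0.4,-0.78,0,85],[0,0,0.35,0.37,-0.79,0,85],[0,0,0.35,0.33,-0.81,0,85],[0,0,0,0,0,0,85],[0,0,0,0,0,0,85]]

```text
t: 1.77
tcp_pos: [0.4728, -0.2541, 0.25]
ee_rot: [0.992, -0.127, -0.0, -0.0]
wrist_force: [-0.9, -0.5, -0.9]
finger_gap: 0.995
grasp_force: 0.0
```

Run:
```python
from h import *
from bench import manip
import pickle
p,r=cur();print(p.round(4),r.as_matrix().round(3).tolist())
i=manip.camera_info('wrist');im=manip.capture('wrist');cv2.imwrite('pics/w1.png',im);pickle.dump(i,open('w1.pkl','wb'))
cv2.imwrite('pics/w1g.png',tile(im,0,0,560,420,1.4,10))
```

```text
[ 0.4728 -0.2541  0.25  ] [[0.968, -0.251, -0.0], [-0.251, -0.968, 0.001], [-0.001, -0.0, -1.0]]
```

View pics/w1g.png

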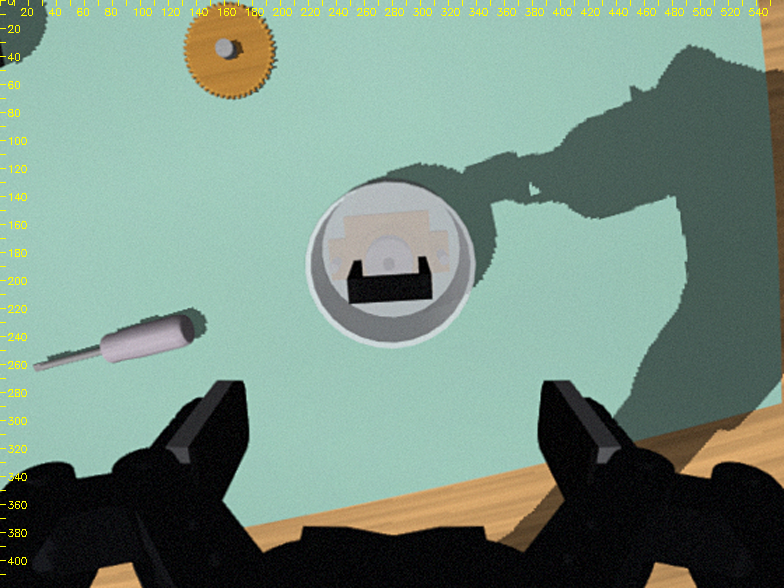

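Run:
```python
from h import *
import pickle
i=pickle.load(open('w1.pkl','rb'))
c=[atz(i,u,v,.1105)[:2] for u,v in((248.8,196.6),(308.1,194.5),(308.1,211.6),(248.8,215.9))]
c=np.array(c);print(c.round(4),c.mean(0).round(4))
d=(c[0]+c[3]-c[1]-c[2])/2;print(np.linalg.norm(d),np.degrees(np.arctan2(d[1],d[0])))
cup=atz(i,(390/1.4-.5),(264/1.4-.5),.03);print('cup',cup)
p,r=cur();t=c.mean(0);a=np.degrees(np.arctan2(d[1],d[0]))
for z in(.16,.091):
    plan(p,r,[*t,z],down(a-180),5,85);p,r=np.array([*t,z]),down(a-180)
```

```text
[[ 0.4868 -0.2328]
 [ 0.4771 -0.2766]
 [ 0.464  -0.2735]
 [ 0.4721 -0.2286]] [ 0.475  -0.2529]
0.045231238480978285 78.69390420554694
cup [ 0.47104086 -0.25091859  0.03      ]
max 0.72
[[0.0,0.0,-0.11,0.02,-0.03,0.72,85],[0.0,0.0,-0.11,0.02,-0.03,0.72,85],[0.0,0.0,-0.11,0.02,-0.03,0.72,85],[0.0,0.0,-0.11,0.02,-0.02,0.72,85],[0.0,0.0,-0.11,0.02,-0.02,0.72,85]]
max 0.56
[[0.0,0.0,0.0,0.0,0.0,0.55,85],[0.0,0.0,0.0,0.0,0.0,0.55,85],[0.0,0.0,0.0,0.0,0.0,0.55,85],[0.0,0.0,0.0,0.0,0.0,0.55,85],[0.0,0.0,0.0,0.0,0.0,0.56,85]]
```

>>> servo_tool:
  targets:
    - [[0,0,-0.11,0.02,-0.03,0.72,85],[0,0,-0.11,0.02,-0.03,0.72,85],[0,0,-0.11,0.02,-0.03,0.72,85],[0,0,-0.11,0.02,-0.02,0.72,85],[0,0,-0.11,0.02,-0.02,0.72,85],[0,0,0,0,0,0.55,85],[0,0,0,0,0,0.55,85],[0,0,0,0,0,0.55,85],[0,0,0,0,0,0.55,85],[0,0,0,0,0,0.55,85]]

```text
t: 2.65
tcp_pos: [0.4742, -0.2548, 0.0908]
ee_rot: [0.995, -0.101, -0.0, 0.001]
wrist_force: [0.5, -0.4, -0.0]
finger_gap: 0.995
grasp_force: 0.0
```

>>> servo_tool:
  targets:
    - [[0,0,0,0,0,0,60],[0,0,0,0,0,0,50],[0,0,0,0,0,0,40],[0,0,0,0,0,0,40],[0,0,0,0,0,0,40],[0,0,0,0,0,0,40],[0,0,0,0,0,0,40],[0,0,0,0,0,0,40]]
  grip_force: 50

```text
t: 3.32
tcp_pos: [0.4758, -0.2536, 0.0925]
ee_rot: [0.995, -0.1, 0.001, 0.001]
wrist_force: [-0.7, -1.2, 6.0]
finger_gap: 0.528
grasp_force: 52.0
```

>>> servo_tool:
  targets:
    - [[0,0,0,0,0,-0.4,40],[0,0,0,0,0,-0.8,40],[0,0,0,0,0,-1,40],[0,0,0,0,0,-1,40],[0,0,0,0,0,-1,40],[0,0,0,0,0,-1,40],[0,0,0,0,0,-1,40],[0,0,0,0,0,-0.7,40],[0,0,0,0,0,-0.3,40],[0,0,0,0,0,0,40]]

```text
t: 4.15
tcp_pos: [0.4761, -0.253, 0.2734]
ee_rot: [0.995, -0.1, 0.002, 0.001]
wrist_force: [0.6, 0.8, -1.4]
finger_gap: 0.527
grasp_force: 51.6
```

Run:
```python
from h import *
p,r=cur();print(p);plan(p,r,[.357,.273,.27],down(-83.4),30,40)
from bench import manip
cv2.imwrite('pics/mv.png',manip.capture('top'))
```

```text
[ 0.4761324  -0.25304415  0.27339302]
max 0.71
[[0.0,-0.0,-0.1,-0.3,-0.66,0.0,40],[0.0,-0.0,-0.1,-0.29,-0.66,0.0,40],[0.0,-0.0,-0.1,-0.28,-0.66,0.0,40],[0.0,-0.0,-0.1,-0.27,-0.66,0.0,40],[0.0,-0.0,-0.1,-0.27,-0.67,0.0,40],[0.0,-0.0,-0.1,-0.26,-0.67,0.0,40],[0.0,-0.0,-0.1,-0.25,-0.67,0.0,40],[0.0,-0.0,-0.1,-0.25,-0.68,0.0,40],[0.0,-0.0,-0.1,-0.24,-0.68,0.0,40],[0.0,-0.0,-0.1,-0.23,-0.68,0.0,40]]
[[0.0,-0.0,-0.1,-0.22,-0.68,0.0,40],[0.0,-0.0,-0.1,-0.22,-0.69,0.0,40],[0.0,-0.0,-0.1,-0.21,-0.69,0.01,40],[0.0,-0.0,-0.1,-0.2,-0.69,0.0,40],[0.0,-0.0,-0.1,-0.2,-0.69,0.01,40],[0.0,-0.0,-0.1,-0.19,-0.69,0.0,40],[0.0,-0.0,-0.1,-0.18,-0.7,0.01,40],[0.0,-0.0,-0.1,-0.17,-0.7,0.0,40],[0.0,-0.0,-0.1,-0.17,-0.7,0.01,40],[0.0,-0.0,-0.1,-0.16,-0.7,0.0,40]]
[[0.0,-0.0,-0.1,-0.15,-0.7,0.01,40],[0.0,-0.0,-0.1,-0.15,-0.7,0.0,40],[0.0,-0.0,-0.1,-0.14,-0.71,0.01,40],[0.0,-0.0,-0.1,-0.13,-0.71,0.0,40],[0.0,-0.0,-0.1,-0.12,-0.71,0.01,40],[0.0,-0.0,-0.1,-0.12,-0.71,0.0,40],[0.0,-0.0,-0.1,-0.11,-0.71,0.01,40],[0.0,-0.0,-0.1,-0.1,-0.71,0.0,40],[0.0,-0.0,-0.1,-0.09,-0.71,0.01,40],[0.0,-0.0,-0.1,-0.08,-0.71,0.0,40]]
```

>>> servo_tool:
  targets:
    - [[0,0,-0.1,-0.3,-0.66,0,40],[0,0,-0.1,-0.29,-0.66,0,40],[0,0,-0.1,-0.28,-0.66,0,40],[0,0,-0.1,-0.27,-0.66,0,40],[0,0,-0.1,-0.27,-0.67,0,40],[0,0,-0.1,-0.26,-0.67,0,40],[0,0,-0.1,-0.25,-0.67,0,40],[0,0,-0.1,-0.25,-0.68,0,40],[0,0,-0.1,-0.24,-0.68,0,40],[0,0,-0.1,-0.23,-0.68,0,40]]

```text
t: 5.03
tcp_pos: [0.4342, -0.0764, 0.2701]
ee_rot: [0.999, -0.047, -0.002, -0.0]
wrist_force: [0.8, 0.2, -1.5]
finger_gap: 0.533
grasp_force: 51.6
```

>>> servo_tool:
  targets:
    - [[0,0,-0.1,-0.22,-0.68,0,40],[0,0,-0.1,-0.22,-0.69,0,40],[0,0,-0.1,-0.21,-0.69,0,40],[0,0,-0.1,-0.2,-0.69,0,40],[0,0,-0.1,-0.2,-0.69,0,40],[0,0,-0.1,-0.19,-0.69,0,40],[0,0,-0.1,-0.18,-0.7,0,40],[0,0,-0.1,-0.17,-0.7,0,40],[0,0,-0.1,-0.17,-0.7,0,40],[0,0,-0.1,-0.16,-0.7,0,40]]

```text
t: 5.87
tcp_pos: [0.3947, 0.0986, 0.2702]
ee_rot: [1.0, 0.005, -0.002, 0.001]
wrist_force: [0.5, -0.8, -1.5]
finger_gap: 0.533
grasp_force: 51.6
```

>>> servo_tool:
  targets:
    - [[0,0,-0.1,-0.15,-0.7,0,40],[0,0,-0.1,-0.15,-0.7,0,40],[0,0,-0.1,-0.14,-0.71,0,40],[0,0,-0.1,-0.13,-0.71,0,40],[0,0,-0.1,-0.12,-0.71,0,40],[0,0,-0.1,-0.12,-0.71,0,40],[0,0,-0.1,-0.11,-0.71,0,40],[0,0,-0.1,-0.1,-0.71,0,40],[0,0,0,0,0,0,40],[0,0,0,0,0,0,40]]

```text
t: 6.7
tcp_pos: [0.3631, 0.2385, 0.2703]
ee_rot: [0.999, 0.048, -0.001, 0.001]
wrist_force: [-0.4, -0.7, -1.9]
finger_gap: 0.534
grasp_force: 51.7
```

Run:
```python
from h import *
from bench import manip
import pickle
p,r=cur();print(p.round(4),r.as_matrix().round(3).tolist())
i=manip.camera_info('wrist');im=manip.capture('wrist');pickle.dump(i,open('w2.pkl','wb'));cv2.imwrite('pics/w2.png',im)
sd=manip.capture('side');cv2.imwrite('pics/s2.png',sd)
A=tile(im,0,0,560,420,1.4,10)[:,:784]
cv2.imwrite('pics/w2g.png',A)
cv2.imwrite('pics/s2g.png',tile(sd,240,240,200,150,4))
print(proj(i,[[.4537,.2842,.204],[.4338,.2819,.215],[.548,.295,.212]]).round(1))
```

```text
[0.3631 0.2385 0.2703] [[0.995, 0.095, -0.002], [0.095, -0.995, -0.002], [-0.003, 0.001, -1.0]]
[[ 206.2   62.6]
 [ 204.4  103.3]
 [ 192.9 -156.7]]
```

View pics/w2g.png

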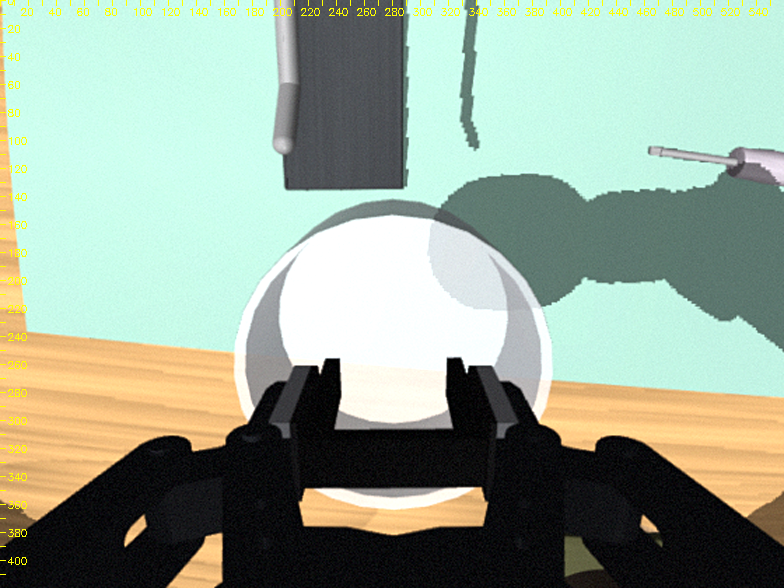

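Run:
```python
from h import *
from bench import manip
import pickle
from scipy.optimize import least_squares
i=pickle.load(open('w2.pkl','rb'))
ob=[((-.05,.045,.01),(203.8,133.8)),((-.05,-.045,.01),(289.5,133.1)),((-.02,0,.215),(202.6,101.3)),((0,0,.2),(206,60))]
def f(p):
    c,s=np.cos(p[2]),np.sin(p[2])
    return np.concatenate([proj(i,[p[0]+c*a[0]-s*a[1],p[1]+s*a[0]+c*a[1],a[2]])[0]-uv for a,uv in ob])
q=least_squares(f,[.45,.28,.11]);print(q.x.round(4),f(q.x).round(1))
x,y,a=q.x
# also tip via base right-edge direction
e=atz(i,405/1.4-.5,0,.01)-atz(i,406/1.4-.5,187/1.4-.5,.01);print('edge yaw',np.arctan2(e[1],e[0]))
e=atz(i,287/1.4-.5,0,.202)-atz(i,289/1.4-.5,80/1.4-.5,.2);print('wire yaw',np.arctan2(e[1],e[0]))
```

```text
[0.4552 0.285  0.118 ] [-0.5  1.9 -1.2  0.4  0.4 -1.4  0.4  0.3]
edge yaw 0.10652052720909333
wire yaw 0.06727416680402408
```

Run:
```python
from h import *
p,r=cur();D=down(-83.4);O=np.array([.4545,.2848,0]);u=np.array([np.cos(.115),np.sin(.115),0]);Z=np.array([0,0,1])
t1=O-.095*u+.2185*Z;plan(p,r,t1,D,4,40)
t2=O+.001*u+.2185*Z;plan(t1,D,t2,D,6,40)
```

```text
max 0.52
[[0.0,0.01,-0.06,-0.0,-0.37,0.52,40],[0.0,0.01,-0.06,0.0,-0.37,0.52,40],[0.0,0.01,-0.06,0.0,-0.37,0.52,40],[0.0,0.01,-0.06,0.01,-0.38,0.52,40]]
max 0.64
[[0.0,0.0,0.0,0.64,0.0,0.0,40],[0.0,0.0,0.0,0.64,0.0,0.0,40],[0.0,0.0,0.0,0.64,0.0,0.0,40],[0.0,0.0,0.0,0.64,0.0,0.0,40],[0.0,0.0,0.0,0.64,0.0,0.0,40],[0.0,0.0,0.0,0.64,0.0,0.0,40]]
```

>>> servo_tool:
  targets:
    - [[0,0.01,-0.06,0,-0.37,0.52,40],[0,0.01,-0.06,0,-0.37,0.52,40],[0,0.01,-0.06,0,-0.37,0.52,40],[0,0.01,-0.06,0.01,-0.38,0.52,40],[0,0,0,0,0,0,40],[0,0,0,0,0,0,40]]

```text
t: 7.3
tcp_pos: [0.3605, 0.2741, 0.219]
ee_rot: [0.998, 0.059, 0.001, 0.001]
wrist_force: [1.0, -0.6, -0.5]
finger_gap: 0.53
grasp_force: 51.6
```

>>> servo_tool:
  targets:
    - [[0,0,0,0.38,0,0,40],[0,0,0,0.38,0,0,40],[0,0,0,0.38,0,0,40],[0,0,0,0.38,0,0,40],[0,0,0,0.38,0,0,40],[0,0,0,0.38,0,0,40],[0,0,0,0.38,0,0,40],[0,0,0,0.38,0,0,40],[0,0,0,0.38,0,0,40],[0,0,0,0.38,0,0,40]]

```text
t: 8.13
tcp_pos: [0.456, 0.2866, 0.2198]
ee_rot: [0.998, 0.059, 0.002, -0.0]
wrist_force: [-0.3, -0.2, -0.4]
finger_gap: 0.532
grasp_force: 51.6
```

Run:
```python
from h import *
from bench import manip
p,r=cur();print(p.round(4),r.as_quat().round(3),manip.read_state()['wrist_force'])
a=tile(manip.capture('wrist'),130,150,320,240,1.8);b=tile(manip.capture('side'),255,250,128,240,1.8)
h=min(len(a),len(b));cv2.imwrite('pics/c3.png',np.hstack([a[:h],b[:h]])[:, :800])
```

```text
[0.456  0.2866 0.2198] [ 0.998  0.059  0.002 -0.   ] [-0.25634346 -0.1810757  -0.38169919]
```

View pics/c3.png

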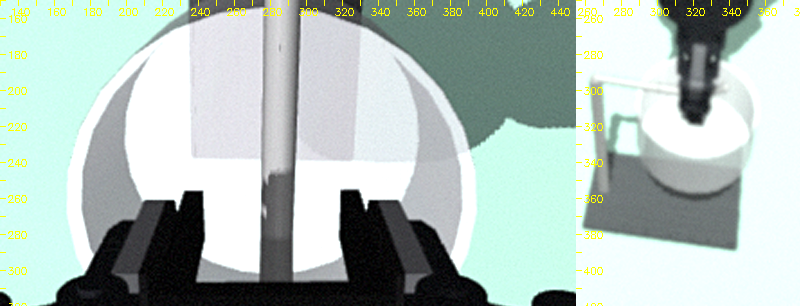

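>>> servo_tool:
  targets:
    - [[0,0,0,0,0,0.2,40],[0,0,0,0,0,0.2,40],[0,0,0,0,0,0.2,40],[0,0,0,0,0,0.2,40],[0,0,0,0,0,0.1,40],[0,0,0,0,0,0.1,40],[0,0,0,0,0,0,40]]

```text
t: 8.82
tcp_pos: [0.4566, 0.2871, 0.1952]
ee_rot: [0.998, 0.059, 0.004, -0.001]
wrist_force: [4.0, 0.5, 0.5]
finger_gap: 0.532
grasp_force: 52.0
```

>>> servo_tool:
  targets:
    - [[0,0,0,0,0,0.06,40],[0,0,0,0,0,0.04,40],[0,0,0,0,0,0,40]]

```text
t: 9.07
tcp_pos: [0.4576, 0.2874, 0.1939]
ee_rot: [0.998, 0.059, 0.005, -0.001]
wrist_force: [5.1, 0.9, 6.4]
finger_gap: 0.533
grasp_force: 52.9
```

>>> servo_tool:
  targets:
    - [[0,0,0,0,0,0,48],[0,0,0,0,0,0,52],[0,0,0,0,0,0,60],[0,0,0,0,0,0,72],[0,0,0,0,0,0,80],[0,0,0,0,0,0,85],[0,0,0,0,0,0,85]]

```text
t: 9.65
tcp_pos: [0.455, 0.2865, 0.1923]
ee_rot: [0.998, 0.059, 0.002, 0.0]
wrist_force: [0.8, -0.3, -0.4]
finger_gap: 0.995
grasp_force: 0.0
```

>>> servo_tool:
  targets:
    - [[0,0,0,0,0,-0.3,85],[0,0,0,0,0,-0.6,85],[0,0,0,0,0,-0.8,85],[0,0,0,0,0,-0.8,85],[0,0,0,0,0,-0.8,85],[0,0,0,-0.3,0,-0.5,85],[0,0,0,-0.6,0,0,85],[0,0,0,-0.6,0,0,85]]

```text
t: 10.32
tcp_pos: [0.4172, 0.2821, 0.2884]
ee_rot: [0.998, 0.059, 0.003, -0.001]
wrist_force: [-0.8, 0.2, -0.1]
finger_gap: 0.999
grasp_force: 0.0
```

Run:
```python
from h import *
from bench import manip
p,r=cur();print(p.round(4),r.as_quat().round(4))
a=tile(manip.capture('wrist'),130,20,270,330,1.5);b=tile(manip.capture('side'),245,250,128,160,3)
h=min(len(a),len(b));cv2.imwrite('pics/c4.png',np.hstack([a[:h],b[:h]])[:, :800])
mv=cv2.imread('pics/mv.png');cv2.imwrite('pics/mvc.png',tile(mv,370,230,100,90,6))
T=manip.camera_info('top');print(T['pose'][:3,3])
plan(p,r,[.46,-.10,.30],down(-101),20,85)
```

```text
[0.4172 0.2821 0.2884] [ 9.983e-01  5.860e-02  3.000e-03 -7.000e-04]
[0.36060149 0.02227852 1.21518186]
max 0.77
[[-0.0,-0.0,0.15,-0.0,0.77,-0.02,85],[-0.0,-0.0,0.15,0.01,0.77,-0.02,85],[-0.0,-0.0,0.15,0.02,0.77,-0.02,85],[-0.0,-0.0,0.15,0.03,0.77,-0.02,85],[-0.0,-0.0,0.15,0.04,0.77,-0.03,85],[-0.0,-0.0,0.15,0.06,0.77,-0.02,85],[-0.0,-0.0,0.15,0.07,0.77,-0.03,85],[-0.0,-0.0,0.15,0.08,0.76,-0.02,85],[-0.0,-0.0,0.15,0.09,0.76,-0.03,85],[-0.0,-0.0,0.15,0.1,0.76,-0.02,85]]
[[-0.0,-0.0,0.15,0.12,0.76,-0.03,85],[-0.0,-0.0,0.15,0.13,0.76,-0.02,85],[-0.0,-0.0,0.15,0.14,0.76,-0.03,85],[-0.0,-0.0,0.15,0.15,0.75,-0.02,85],[-0.0,-0.0,0.15,0.16,0.75,-0.03,85],[-0.0,-0.0,0.15,0.18,0.75,-0.02,85],[-0.0,-0.0,0.15,0.19,0.74,-0.03,85],[-0.0,-0.0,0.15,0.2,0.74,-0.02,85],[-0.0,-0.0,0.15,0.21,0.74,-0.03,85],[-0.0,-0.0,0.15,0.21,0.74,-0.02,85]]
```

View pics/c4.png

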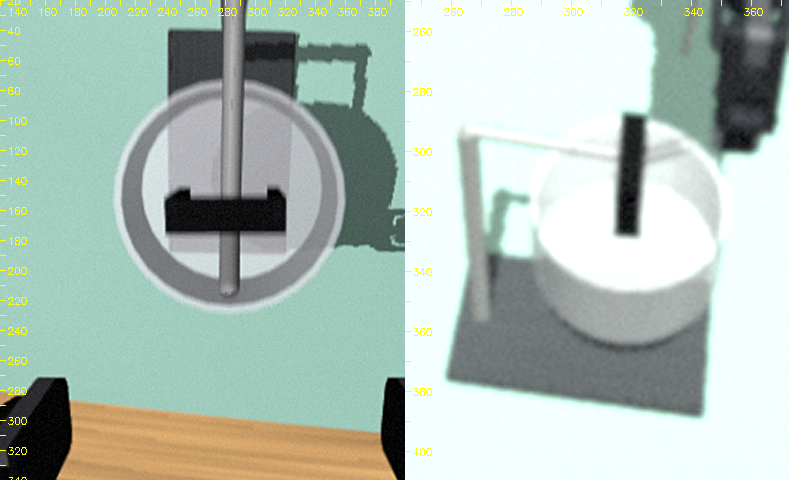

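Run:
```python
from h import *
p,r=cur()
plan(p,r,[.455,-.253,.24],down(-101.3),25,85)
```

```text
max 0.86
[[0.0,-0.0,0.12,-0.04,0.86,0.08,85],[0.0,-0.0,0.12,-0.03,0.86,0.08,85],[0.0,-0.0,0.12,-0.02,0.86,0.08,85],[0.0,-0.0,0.12,-0.01,0.86,0.08,85],[0.0,-0.0,0.12,0.01,0.86,0.08,85],[0.0,-0.0,0.12,0.02,0.86,0.08,85],[0.0,-0.0,0.12,0.03,0.86,0.08,85],[0.0,-0.0,0.12,0.04,0.86,0.08,85],[0.0,-0.0,0.12,0.05,0.86,0.08,85],[0.0,-0.0,0.12,0.06,0.85,0.07,85]]
[[0.0,-0.0,0.12,0.07,0.85,0.08,85],[0.0,-0.0,0.12,0.08,0.85,0.07,85],[0.0,-0.0,0.12,0.09,0.85,0.08,85],[0.0,-0.0,0.12,0.1,0.85,0.07,85],[0.0,-0.0,0.12,0.11,0.85,0.08,85],[0.0,-0.0,0.12,0.12,0.85,0.07,85],[0.0,-0.0,0.12,0.13,0.85,0.08,85],[0.0,-0.0,0.12,0.14,0.85,0.07,85],[0.0,-0.0,0.12,0.15,0.84,0.08,85],[0.0,-0.0,0.12,0.17,0.84,0.07,85]]
[[0.0,-0.0,0.12,0.18,0.84,0.08,85],[0.0,-0.0,0.12,0.19,0.84,0.07,85],[0.0,-0.0,0.12,0.19,0.83,0.08,85],[0.0,-0.0,0.12,0.21,0.83,0.07,85],[0.0,-0.0,0.12,0.21,0.83,0.08,85]]
```

>>> servo_tool:
  targets:
    - [[0,0,0.12,-0.04,0.86,0.08,85],[0,0,0.12,-0.03,0.86,0.08,85],[0,0,0.12,-0.02,0.86,0.08,85],[0,0,0.12,-0.01,0.86,0.08,85],[0,0,0.12,0.01,0.86,0.08,85],[0,0,0.12,0.02,0.86,0.08,85],[0,0,0.12,0.03,0.86,0.08,85],[0,0,0.12,0.04,0.86,0.08,85],[0,0,0.12,0.05,0.86,0.08,85],[0,0,0.12,0.06,0.85,0.07,85]]

```text
t: 11.25
tcp_pos: [0.4339, 0.0665, 0.2675]
ee_rot: [1.0, -0.004, 0.002, -0.0]
wrist_force: [-0.0, 0.3, -0.5]
finger_gap: 0.995
grasp_force: 0.0
```

>>> servo_tool:
  targets:
    - [[0,0,0.12,0.07,0.85,0.08,85],[0,0,0.12,0.08,0.85,0.07,85],[0,0,0.12,0.09,0.85,0.08,85],[0,0,0.12,0.1,0.85,0.07,85],[0,0,0.12,0.11,0.85,0.08,85],[0,0,0.12,0.12,0.85,0.07,85],[0,0,0.12,0.13,0.85,0.08,85],[0,0,0.12,0.14,0.85,0.07,85],[0,0,0.12,0.15,0.84,0.08,85],[0,0,0.12,0.17,0.84,0.07,85]]

```text
t: 12.08
tcp_pos: [0.4491, -0.1472, 0.2486]
ee_rot: [0.998, -0.067, 0.002, -0.0]
wrist_force: [-0.1, -0.6, 0.6]
finger_gap: 0.996
grasp_force: 0.0
```

>>> servo_tool:
  targets:
    - [[0,0,0.12,0.18,0.84,0.08,85],[0,0,0.12,0.19,0.84,0.07,85],[0,0,0.12,0.19,0.83,0.08,85],[0,0,0.12,0.21,0.83,0.07,85],[0,0,0.12,0.21,0.83,0.08,85],[0,0,0,0,0,0,85],[0,0,0,0,0,0,85]]

```text
t: 12.67
tcp_pos: [0.4565, -0.2541, 0.239]
ee_rot: [0.995, -0.099, 0.002, -0.0]
wrist_force: [0.0, 1.0, 0.1]
finger_gap: 0.995
grasp_force: 0.0
```

Run:
```python
from h import *
from bench import manip
import pickle
p,r=cur();print(p.round(4),r.as_quat().round(3))
i=manip.camera_info('wrist');im=manip.capture('wrist');pickle.dump(i,open('w3.pkl','wb'));cv2.imwrite('pics/w3.png',im)
print(proj(i,[.474,-.252,.03]))
cv2.imwrite('pics/w3g.png',tile(im,190,100,200,150,4))
```

```text
[ 0.4565 -0.2541  0.239 ] [ 0.995 -0.099  0.002 -0.   ]
[[274.85117924 171.47681219]]
```

View pics/w3g.png

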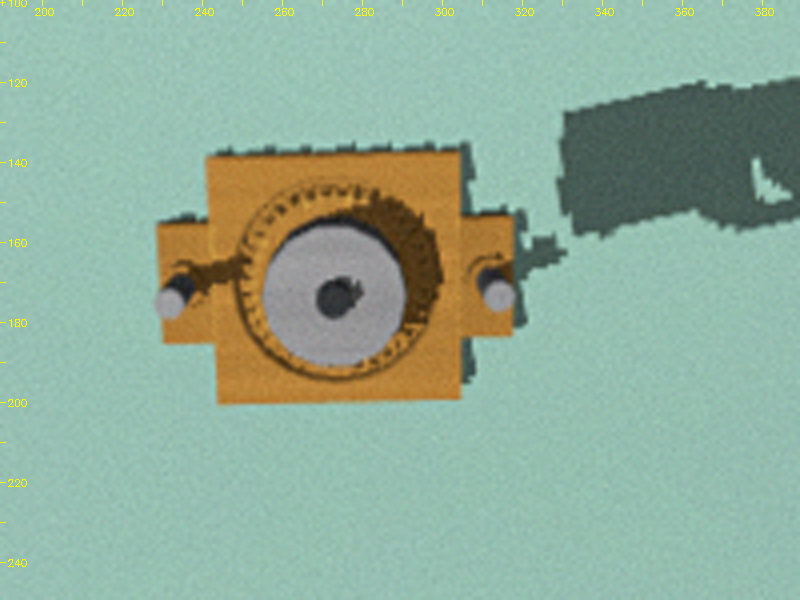

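Run:
```python
from h import *
from bench import manip
import pickle
i=pickle.load(open('w3.pkl','rb'))
d=atz(i,273,173,.034);print(d.round(4),atz(i,272.8,174.3,.04).round(4))
l,r2=atz(i,231.75,175.25,.038),atz(i,314.25,173.5,.038);m=(l+r2)/2;v=l-r2
a=np.degrees(np.arctan2(v[1],v[0]))-90;print(m.round(4),np.linalg.norm(v),a)
print(np.round(manip.read_state()['joint_positions'],2))
p,r=cur();t=(d[:2]+m[:2])/2;t=[*t,.10];plan(p,r,t,down(a),18,75)
plan(np.array(t),down(a),[*t[:2],.033],down(a),5,75)
```

```text
[ 0.4736 -0.2502  0.034 ] [ 0.4734 -0.2501  0.04  ]
[ 0.473  -0.2501  0.038 ] 0.07580638142304826 -10.151031878974933
[ 0.42  0.57 -0.01  1.9   0.    0.68 -1.35]
max 0.84
[[0.0,-0.0,-0.84,0.03,-0.01,0.31,75],[0.0,-0.0,-0.84,0.04,-0.01,0.31,75],[0.0,-0.0,-0.84,0.04,-0.01,0.31,75],[0.0,-0.0,-0.84,0.04,-0.0,0.31,75],[0.0,-0.0,-0.84,0.04,0.0,0.31,75],[0.0,-0.0,-0.84,0.03,0.0,0.31,75],[0.0,-0.0,-0.84,0.03,0.01,0.31,75],[0.0,-0.0,-0.84,0.03,0.01,0.31,75],[0.0,-0.0,-0.84,0.03,0.01,0.31,75],[0.0,-0.0,-0.84,0.03,0.02,0.31,75]]
[[0.0,-0.0,-0.84,0.03,0.02,0.31,75],[0.0,-0.0,-0.84,0.03,0.02,0.31,75],[0.0,-0.0,-0.84,0.03,0.02,0.31,75],[0.0,-0.0,-0.84,0.03,0.03,0.31,75],[0.0,-0.0,-0.84,0.02,0.03,0.31,75],[0.0,-0.0,-0.84,0.02,0.03,0.3,75],[0.0,-0.0,-0.84,0.02,0.03,0.31,75],[0.0,-0.0,-0.84,0.02,0.03,0.3,75]]
max 0.54
[[0.0,0.0,0.0,0.0,0.0,0.54,75],[0.0,0.0,0.0,0.0,0.0,0.54,75],[0.0,0.0,0.0,0.0,0.0,0.53,75],[0.0,0.0,0.0,0.0,0.0,0.54,75],[0.0,0.0,0.0,0.0,0.0,0.53,75]]
```

>>> servo_tool:
  targets:
    - [[0,0,-0.84,0.03,-0.01,0.31,75],[0,0,-0.84,0.04,-0.01,0.31,75],[0,0,-0.84,0.04,-0.01,0.31,75],[0,0,-0.84,0.04,0,0.31,75],[0,0,-0.84,0.04,0,0.31,75],[0,0,-0.84,0.03,0,0.31,75],[0,0,-0.84,0.03,0.01,0.31,75],[0,0,-0.84,0.03,0.01,0.31,75],[0,0,-0.84,0.03,0.01,0.31,75],[0,0,-0.84,0.03,0.02,0.31,75]]

```text
t: 13.55
tcp_pos: [0.4662, -0.25, 0.1616]
ee_rot: [0.941, 0.338, 0.002, 0.0]
wrist_force: [-0.3, 0.6, -0.5]
finger_gap: 0.879
grasp_force: 0.0
```

>>> servo_tool:
  targets:
    - [[0,0,-0.84,0.03,0.02,0.31,75],[0,0,-0.84,0.03,0.02,0.31,75],[0,0,-0.84,0.03,0.02,0.31,75],[0,0,-0.84,0.03,0.03,0.31,75],[0,0,-0.84,0.02,0.03,0.31,75],[0,0,-0.84,0.02,0.03,0.3,75],[0,0,-0.84,0.02,0.03,0.31,75],[0,0,-0.84,0.02,0.03,0.3,75],[0,0,0,0,0,0,75],[0,0,0,0,0,0,75]]

```text
t: 14.38
tcp_pos: [0.4734, -0.2491, 0.1003]
ee_rot: [0.769, 0.639, 0.002, 0.001]
wrist_force: [-0.2, -0.1, 0.6]
finger_gap: 0.879
grasp_force: 0.0
```

Run:
```python
from h import *
p,r=cur();print(p.round(4),r.as_matrix().round(3).tolist())
plan(p,r,[.4734,-.2502,.036],down(-10.2),8,75)
```

```text
[ 0.4734 -0.2491  0.1003] [[0.183, 0.983, 0.004], [0.983, -0.183, 0.001], [0.002, 0.003, -1.0]]
max 0.33
[[0.0,-0.0,-0.01,-0.01,-0.0,0.32,75],[0.0,-0.0,-0.01,-0.01,-0.0,0.32,75],[0.0,-0.0,-0.01,-0.0,-0.0,0.32,75],[0.0,-0.0,-0.01,-0.01,-0.0,0.32,75],[0.0,-0.0,-0.01,-0.0,-0.0,0.32,75],[0.0,-0.0,-0.01,-0.01,-0.0,0.32,75],[0.0,-0.0,-0.01,-0.0,-0.0,0.33,75],[0.0,-0.0,-0.01,-0.01,-0.0,0.32,75]]
```

>>> servo_tool:
  targets:
    - [[0,0,0,-0.01,0,0.32,75],[0,0,0,-0.01,0,0.32,75],[0,0,0,-0.01,0,0.32,75],[0,0,0,-0.01,0,0.32,75],[0,0,0,0,0,0.32,75],[0,0,0,0,0,0.32,75],[0,0,0,0,0,0.32,75],[0,0,0,0,0,0.32,75],[0,0,0,0,0,0,75]]

```text
t: 15.13
tcp_pos: [0.4727, -0.2507, 0.0346]
ee_rot: [0.769, 0.639, 0.001, 0.0]
wrist_force: [-1.2, 0.5, 0.0]
finger_gap: 0.871
grasp_force: 0.0
```

>>> servo_tool:
  targets:
    - [[0,0,0,0,0,0,65],[0,0,0,0,0,0,55],[0,0,0,0,0,0,45],[0,0,0,0,0,0,38],[0,0,0,0,0,0,34],[0,0,0,0,0,0,30],[0,0,0,0,0,0,28],[0,0,0,0,0,0,28],[0,0,0,0,0,0,28],[0,0,0,0,0,0,28]]
  grip_force: 60

```text
t: 15.97
tcp_pos: [0.4733, -0.2512, 0.037]
ee_rot: [0.769, 0.639, 0.002, 0.001]
wrist_force: [-0.7, 1.1, 5.8]
finger_gap: 0.372
grasp_force: 58.9
```

Run:
```python
from h import *
from bench import manip
p,r=cur();s=manip.read_state();print(p.round(4),r.as_matrix().round(3).tolist(),s['finger_gap']*85.4,s['wrist_force'],np.round(s['joint_positions'],2))
```

```text
[ 0.4733 -0.2512  0.037 ] [[0.183, 0.983, 0.004], [0.983, -0.183, -0.0], [0.001, 0.004, -1.0]] 31.765287172920956 [-0.74191742  1.05439848  5.78041693] [ 0.55  0.93 -0.25  1.97  0.66  0.32 -0.42]
```

>>> servo_tool:
  targets:
    - [[0,0,0,0,0,-0.2,28],[0,0,0,0,0,-0.5,28],[0,0,0,0,0,-0.9,28],[0,0,0,0,0,-1,28],[0,0,0,0,0,-1,28],[0,0,0,0,0,-1,28],[0,0,0,0,0,-1,28],[0,0,0,0,0,-1,28],[0,0,0,0,0,-1,28],[0,0,0,0,0,-1,28]]

```text
t: 16.8
tcp_pos: [0.4719, -0.2511, 0.2527]
ee_rot: [0.769, 0.639, 0.002, 0.001]
wrist_force: [0.3, 0.4, -0.9]
finger_gap: 0.366
grasp_force: 59.7
```

Run:
```python
from h import *
p,r=cur();print(p.round(4))
plan(p,r,[.55,.04,.33],down(-8.7),18,28)
```

```text
[ 0.4719 -0.2511  0.2527]
max 0.67
[[0.0,-0.0,-0.02,0.67,0.05,-0.17,28],[0.0,-0.0,-0.02,0.67,0.05,-0.17,28],[0.0,-0.0,-0.02,0.67,0.06,-0.17,28],[0.0,-0.0,-0.02,0.67,0.06,-0.17,28],[0.0,-0.0,-0.02,0.67,0.06,-0.17,28],[0.0,-0.0,-0.02,0.67,0.06,-0.17,28],[0.0,-0.0,-0.02,0.67,0.06,-0.17,28],[0.0,-0.0,-0.02,0.67,0.06,-0.17,28],[0.0,-0.0,-0.02,0.66,0.07,-0.17,28],[0.0,-0.0,-0.02,0.67,0.07,-0.17,28]]
[[0.0,-0.0,-0.02,0.66,0.07,-0.17,28],[0.0,-0.0,-0.02,0.66,0.07,-0.17,28],[0.0,-0.0,-0.02,0.67,0.07,-0.17,28],[0.0,-0.0,-0.02,0.66,0.07,-0.17,28],[0.0,-0.0,-0.02,0.67,0.07,-0.17,28],[0.0,-0.0,-0.02,0.66,0.07,-0.17,28],[0.0,-0.0,-0.02,0.67,0.08,-0.18,28],[0.0,-0.0,-0.02,0.66,0.07,-0.17,28]]
```

>>> servo_tool:
  targets:
    - [[0,0,-0.02,0.67,0.06,-0.17,28],[0,0,-0.02,0.67,0.06,-0.17,28],[0,0,-0.02,0.67,0.06,-0.17,28],[0,0,-0.02,0.67,0.06,-0.17,28],[0,0,-0.02,0.67,0.06,-0.17,28],[0,0,-0.02,0.67,0.06,-0.17,28],[0,0,-0.02,0.67,0.06,-0.17,28],[0,0,-0.02,0.67,0.06,-0.17,28],[0,0,-0.02,0.67,0.06,-0.17,28],[0,0,-0.02,0.67,0.06,-0.17,28]]

```text
t: 17.63
tcp_pos: [0.5157, -0.0881, 0.2943]
ee_rot: [0.762, 0.647, 0.001, 0.001]
wrist_force: [0.4, -0.9, -1.5]
finger_gap: 0.369
grasp_force: 59.7
```

>>> servo_tool:
  targets:
    - [[0,0,-0.02,0.66,0.07,-0.17,28],[0,0,-0.02,0.66,0.07,-0.17,28],[0,0,-0.02,0.66,0.07,-0.17,28],[0,0,-0.02,0.66,0.07,-0.17,28],[0,0,-0.02,0.66,0.07,-0.17,28],[0,0,-0.02,0.66,0.07,-0.17,28],[0,0,-0.02,0.66,0.07,-0.17,28],[0,0,0,0,0,0,28],[0,0,0,0,0,0,28]]

```text
t: 18.38
tcp_pos: [0.5458, 0.024, 0.3241]
ee_rot: [0.757, 0.654, 0.002, 0.001]
wrist_force: [-0.3, -0.5, -1.2]
finger_gap: 0.371
grasp_force: 59.7
```

Run:
```python
from h import *
from bench import manip
import pickle
p,r=cur();print(p.round(4),r.as_matrix().round(3).tolist())
i=manip.camera_info('wrist');im=manip.capture('wrist');pickle.dump((i,p,r.as_matrix()),open('w4.pkl','wb'));cv2.imwrite('pics/w4.png',im)
print(proj(i,[[.6965,.0269,.13],p+r.apply([0,0,.03])]))
cv2.imwrite('pics/w4g.png',tile(im,0,0,560,420,1.4))
```

```text
[0.5458 0.024  0.3241] [[0.145, 0.989, 0.004], [0.989, -0.145, 0.0], [0.001, 0.004, -1.0]]
[[442.86825286 164.97684202]
 [279.63591672 267.13172263]]
```

View pics/w4g.png

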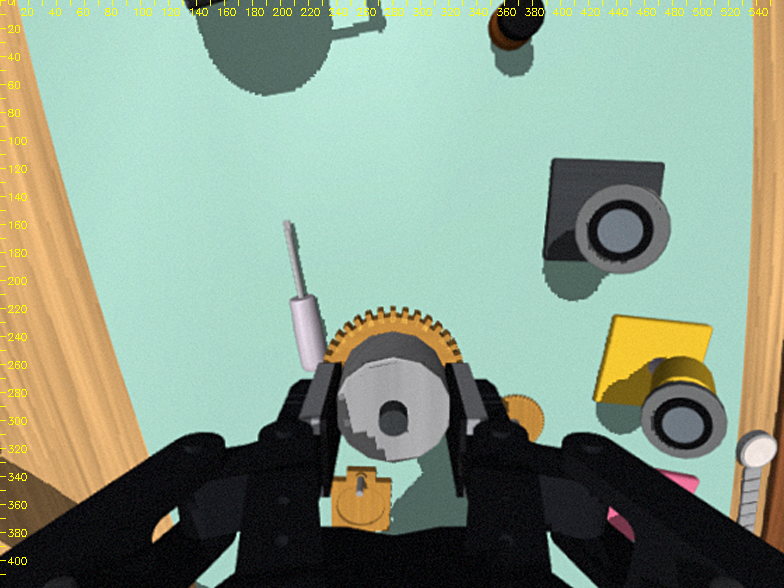

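Run:
```python
from h import *
from bench import manip
from scipy.optimize import least_squares
import pickle
i,p,M=pickle.load(open('w4.pkl','rb'))
q=lambda x,y:(x/1.4-.5,y/1.4-.5)
L=atz(i,*q(621.5,229.5),.13);print('lens',L.round(4))
c=np.array([atz(i,*q(*x),.01) for x in((554,158),(664,164),(544,260))]);
for a,b in((1,0),(0,2)):
    d=c[a]-c[b];print(np.linalg.norm(d).round(4),np.degrees(np.arctan2(d[1],d[0])).round(2))
for n,(x,y),zo in(('drum',(394,410),.003),('arbor',(393,418),-.003)):
    for off in(-.003,0,.003):
        P=atz(i,*q(x,y),p[2]-zo-off);print(n,off,((P-p)@M).round(4))
# wheel width check: left/right extents ~ (323..463)
print(proj(i,p+M@np.array([0,.0235,.03])),proj(i,p+M@np.array([0,-.0235,.03])),proj(i,p+M@np.array([.0235,0,.03])), q(392,306))
print([proj(i,p+M@np.array([0,s*.017,.003])).round(1) for s in(1,-1)],q(337,0),q(451,0))
```

```text
lens [0.6971 0.0282 0.13  ]
0.0985 -10.18
0.0889 80.38
drum -0.003 [0.0031 0.0006 0.    ]
drum 0 [0.0015 0.0006 0.003 ]
drum 0.003 [-0.0001  0.0006  0.006 ]
arbor -0.003 [ 0.004   0.0003 -0.006 ]
arbor 0 [ 0.0023  0.0003 -0.003 ]
arbor 0.003 [0.0006 0.0003 0.    ]
[[329.7281959  267.06301074]] [[229.54413668 267.03781957]] [[279.6200022  219.15692193]] (279.5, 218.07142857142858)
[array([[322.3, 295.6]]), array([[236.7, 295.6]])] (240.21428571428572, -0.5) (321.64285714285717, -0.5)
```

```bash
cat > fin.py <<'E'
from h import *
psi=np.radians(-9.5);n=np.array([-.5*np.cos(psi),-.5*np.sin(psi),3**.5/2])
F=np.array([.6968,.0277,.13])+.1*n
TR=down(-9.5)*R.from_rotvec([-np.pi/6,0,0]);off=np.array([.001,.0005,.030])
TP=F-TR.apply(off)
E
python3 - <<'E'
from fin import *
print(F,TR.as_matrix()[:,2],-n,TP)
p,r=cur();plan(p,r,TP,TR,16,28)
E
```

```text
[0.64748572 0.03595238 0.21660254] [ 0.4931428 -0.0825238 -0.8660254] [ 0.4931428 -0.0825238 -0.8660254] [0.63209931 0.03751328 0.2423333 ]
max 0.31
[[-0.31,-0.0,0.01,0.07,0.21,0.2,28],[-0.31,-0.0,0.01,0.07,0.2,0.21,28],[-0.31,-0.0,0.01,0.07,0.19,0.22,28],[-0.31,-0.0,0.01,0.07,0.19,0.22,28],[-0.31,-0.0,0.01,0.07,0.18,0.23,28],[-0.31,-0.0,0.01,0.07,0.17,0.24,28],[-0.31,-0.0,0.01,0.07,0.16,0.24,28],[-0.31,-0.0,0.01,0.07,0.16,0.25,28],[-0.31,-0.0,0.01,0.07,0.15,0.25,28],[-0.31,-0.0,0.01,0.07,0.14,0.25,28]]
[[-0.31,-0.0,0.01,0.07,0.13,0.26,28],[-0.31,-0.0,0.01,0.07,0.12,0.26,28],[-0.31,-0.0,0.01,0.07,0.11,0.27,28],[-0.31,-0.0,0.01,0.07,0.11,0.27,28],[-0.31,-0.0,0.01,0.07,0.1,0.28,28],[-0.31,-0.0,0.01,0.07,0.08,0.28,28]]
```

>>> servo_tool:
  targets:
    - [[-0.31,0,0.01,0.07,0.21,0.2,28],[-0.31,0,0.01,0.07,0.2,0.21,28],[-0.31,0,0.01,0.07,0.19,0.22,28],[-0.31,0,0.01,0.07,0.19,0.22,28],[-0.31,0,0.01,0.07,0.18,0.23,28],[-0.31,0,0.01,0.07,0.17,0.24,28],[-0.31,0,0.01,0.07,0.16,0.24,28],[-0.31,0,0.01,0.07,0.16,0.25,28],[-0.31,0,0.01,0.07,0.15,0.25,28],[-0.31,0,0.01,0.07,0.14,0.25,28]]

```text
t: 19.27
tcp_pos: [0.5998, 0.0306, 0.2725]
ee_rot: [0.751, 0.639, 0.107, 0.124]
wrist_force: [0.5, -0.2, -1.9]
finger_gap: 0.374
grasp_force: 59.7
```

>>> servo_tool:
  targets:
    - [[-0.31,0,0.01,0.07,0.13,0.26,28],[-0.31,0,0.01,0.07,0.12,0.26,28],[-0.31,0,0.01,0.07,0.11,0.27,28],[-0.31,0,0.01,0.07,0.11,0.27,28],[-0.31,0,0.01,0.07,0.1,0.28,28],[-0.31,0,0.01,0.07,0.08,0.28,28],[0,0,0,0,0,0,28],[0,0,0,0,0,0,28]]

```text
t: 19.93
tcp_pos: [0.6319, 0.0362, 0.2452]
ee_rot: [0.738, 0.625, 0.164, 0.193]
wrist_force: [-0.3, -0.5, -2.0]
finger_gap: 0.373
grasp_force: 59.7
```

Run:
```python
from fin import *
from bench import manip
p,r=cur();print((r.inv().apply(TP-p)*1000).round(1),np.degrees((r.inv()*TR).as_rotvec()).round(2))
plan(p,r,TP,TR,1,28)
s=manip.capture('side');t=manip.capture('top');w=manip.capture('wrist')
for n,x in(('s',s),('t',t),('w',w)):cv2.imwrite(f'pics/f_{n}.png',x)
S=manip.camera_info('side');T=manip.camera_info('top');W=manip.camera_info('wrist')
print(proj(S,F),proj(T,F),proj(W,F))
a=tile(s,170,130,133,150,3);b=tile(w,200,190,160,180,2.5)
h=450;cv2.imwrite('pics/f.png',np.hstack([a[:h,:399],b[:h,:400]]))
```

```text
[ 1.3 -1.4  2.5] [-0.61 -0.09  0.  ]
max 0.1
[[-0.1,-0.01,0.0,0.05,-0.06,0.1,28]]
[[253.84867757 180.34949474]] [[291.80785658 176.38728141]] [[276.30172759 260.88730986]]
```

View pics/f.png

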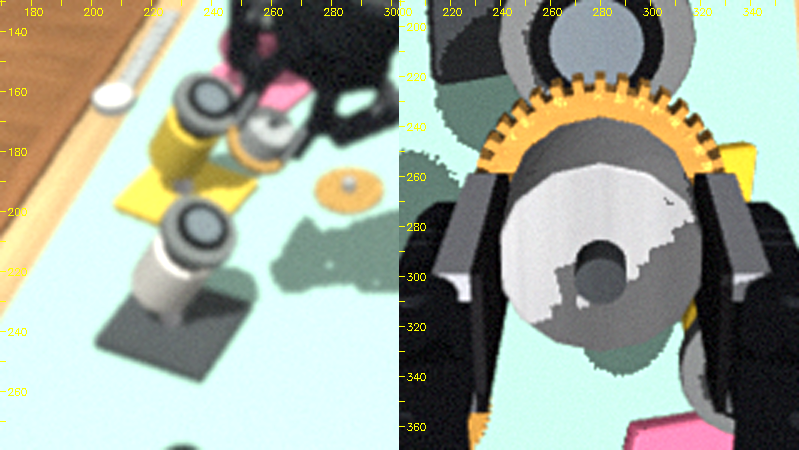

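>>> servo_tool:
  targets:
    - [[-0.1,-0.01,0,0.05,-0.06,0.1,28],[0,0,0,0,0,0,28],[0,0,0,0,0,0,28],[0,0,0,0,0,0,28],[0,0,0,0,0,0,28],[0,0,0,0,0,0,28]]

```text
t: 20.58
tcp_pos: [0.6334, 0.038, 0.2439]
ee_rot: [0.738, 0.624, 0.168, 0.197]
wrist_force: [-0.3, -1.5, -1.5]
finger_gap: 0.373
grasp_force: 59.7
```

Run:
```python
from fin import *
from bench import manip
for _ in range(5):
    p,r=cur();print((r.inv().apply(TP-p)*1000).round(1),np.degrees((r.inv()*TR).as_rotvec()).round(2));manip.capture('top')
```

```text
[-0.7 -1.8  0.8] [-0.   -0.15 -0.11]
[-0.7 -1.7  0.8] [-0.01 -0.15 -0.1 ]
[-0.8 -1.7  0.8] [-0.01 -0.15 -0.1 ]
[-0.8 -1.7  0.8] [-0.01 -0.15 -0.09]
[-0.9 -1.6  0.7] [-0.01 -0.15 -0.08]
```

>>> servo_tool:
  targets:
    - [[0,0,0,-0.03,-0.06,0.03,28],[0,0,0,0,0,0,28],[0,0,0,0,0,0,28],[0,0,0,0,0,0,28],[0,0,0,0,0,0,28],[0,0,0,0,0,0,28],[0,0,0,0,0,0,28],[0,0,0,0,0,0,28]]

```text
t: 21.5
tcp_pos: [0.6322, 0.0377, 0.2424]
ee_rot: [0.737, 0.624, 0.168, 0.197]
wrist_force: [0.0, -0.8, -0.6]
finger_gap: 0.374
grasp_force: 59.7
```

Run:
```python
from fin import *
from bench import manip
p,r=cur();e=r.inv().apply(TP-p)*1000;print(e.round(1),np.degrees((r.inv()*TR).as_rotvec()).round(2))
print(manip.read_state()['joint_velocities'])
if np.abs(e).max()<1.5: print(manip.hand_in())
```

```text
[-0.2 -0.1 -0. ] [-0.01 -0.15 -0.08]
[-0.00136815  0.00147688 -0.00048881 -0.00035     0.00510477 -0.00083957
 -0.00362528]
the job is handed in; nothing more can be done
None
```

The job is handed in: the cover hangs by its loop on the stand's hook, and the arm is holding the barrel steady, toothed underside facing the inspection camera's lens, within 0.3 mm of the focus position I worked out from the images (lens position good to about 2 mm), after about 21.5 s of robot time.

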